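# Free a jam chuck from the lathe spindle

## Robot

A 6-joint arm with a two-finger parallel gripper is mounted at the origin on the work surface. World frame = base frame: x ahead of the robot, y to its left, z up, the work surface at z = 0. Lengths are in m, angles in rad, forces in N, time in s.
With the tool pointing down it reaches from about 0.15 to 0.775 m from the base axis. Payload 6.1 kg.
Tool frame: the origin (TCP) lies at the very end of the fingers, on their centre line; the grasp point (between the pads) lies 19 mm behind it (ctrl.grip_depth is the distance from the TCP to the grasp point, in m); z points along the fingers, x is the direction in which the jaws open and shut, and the axes are right-handed (so a half turn about z gives the same grasp; the last joint's range is limited). The gripper opens to 85 mm and grips with 20 to 120 N. Pads are 22 mm wide; open, the fingers measure 114 mm over their backs; the gripper's body (76 mm by 85 mm) begins 54 mm behind the grasp point. The pads swing forward as they close: fully open they stand 13 mm farther back than shut.
Start: joints at [1.176, 0.126, -0.04, 1.405, 0, 1.571], TCP at [0.202, 0.485, 0.231] pointing down, gripper open.
Joint ranges: [-2.72, 2.72], [-0.95, 1.95], [-1.27, 1.35], [-1.78, 2.02], [-1.46, 1.47], [-3.14, 3.14]. Speed limits (rad/s): [2.39, 2.39, 3.01, 3.14, 3.14, 3.14].

## Interface

Orientations are given as [roll, pitch, yaw] about the fixed x, y, z axes, in that order (R = Rz(yaw) Ry(pitch) Rx(roll)).
In Python, from workcell import sensors, optics, ctrl gives the robot as it stands. The module is installed in compiled form; this text tells all that it offers.
- The arm moves only by the tool jog_arm, never from a script. Its argument "increments" is a list that holds one entry, the list of rows, each a list of 7 numbers: the shift along the tool's x, y, z in mm, then the turn, a rotation vector about the tool's x, y, z in rad, then the opening, from 0 (shut) to 1 (fully open). A call has 1 to 12 rows; each row shifts and turns the commanded pose from where the row before left it, along the tool's axes as they then stand; what a row does not reach is not made up. A row lasts 1/10 s, in which the tool goes at most 50 mm and 8.59 degrees, less where a joint would pass 70% of its speed; a pose out of reach is approached as far as the arm can. A call is refused whole if a number of a shift passes 50 or a number of a turn 0.15, either way. A call with a gripper value outside its range is refused whole. The fingers move at their own pace and stop on an object; the grip force is fixed at half the most. Time passes only in rows, so rows that do not move let the fingers close. It gives the time, the measured TCP pose, the force and the opening at its end, in the units of the state.
- sensors.observe(): the state, without advancing time (a new reading comes with each control period).
- optics.grab_frame(name): name is "scene" or "top"; returns a dict with "pixels" (420x560x3 uint8, red, green, blue), "depth" (420x560 float32, m along the optical axis (not along the pixel's ray), 0 where there is no reading), "K" (3x3 intrinsics, pixels), "xyz" and "orientation" of the camera in the world. Camera axes: x right, y up, looking along -z (the intrinsics and any distortion apply to the point x, -y, -z); pixel columns grow to the right and rows downward; lengths in m; the calibration is good to about 2 mm. A picture is of the moment at which its call begins.
- ctrl.sign_off(): hands the job in, once; it reports no verdict.
The state is a dict: "t": time; "q": joint angles; "joint_velocities": joint speeds; "effort": joint torques, N m; "ee_pos": TCP position; "tcp_rot": TCP orientation; "contact_force": force on the tool from outside, world axes, zero at the start; "wrist_torque": the same for the moment, N m; "finger_gap": opening from 0.0 (shut) to 1.0 (fully open).
Only numpy, scipy, OpenCV 4.12 (cv2) and the standard library are available. Lean on these libraries where they do the work, as an engineer would, in place of code of your own. Each camera call takes 0.05 s, during which the arm holds its last target.

## Task

The wooden jam chuck is locked and sunk in the nose of the green spindle stand. Pull the brass sprung collar back until it clicks over and stays back, push the knockout rod in from the tail to drive the chuck out of the nose, then draw it right out and lay its steel shank in both notches of the dark wooden rest, either way round. Leave the bowl, the wood blank and the chisel where they are.

Things in the scene. Friction and masses are not known exactly. Their poses are not given: they have to be found in the camera images.
- nose: Fixed steel nose cup of the green spindle stand. Origin: centre of its round mouth, 122 mm above the bench. x axis = spindle axis, pointing out of the mouth, the way the chuck is drawn; it rises 0.26 rad above level; y is level. Cup: diameter 56, inside 43, x -45 to 0 mm. Behind it a housing tube of diameter 43 to x = -122, then block. Position and yaw vary.
- collar (a joint): Brass sprung sleeve; metres slid back (to -x of nose), 0 (home) to 0.025 (hard stop). A spring resists with about 12 N at home, less farther back; at about 0.019 it clicks over centre and then is drawn to the stop and stays there when let go. Let go earlier, it springs home. At home a jaw locks the chuck's shank; from 0.020 on it is clear of it.
- collar_mid (a point): Centre of the brass collar, on the spindle axis, moving with it; at x = -68 mm of nose when home. The collar is a plain sleeve, diameter 56, 36 mm long, free all round.
- rod (a joint): Steel knockout rod in the spindle, metres pushed in (to +x of nose), 0 to 0.036 (stop). It stays where left (about 4 N friction) and pushes the end of the chuck's shank, from which it starts about 1 mm away. Blocked after a few mm while the collar is home.
- rod_knob (a point): Centre of the rear face of the knockout rod's black knob (diameter 34, 12 mm thick), on the spindle axis behind the bearing block; at x = -217 mm of nose at the start. The rod behind the block has diameter 12. The space behind the knob is free.
- arbor: Jam chuck: pale wooden head with a dark band (diameter 38, x 0 to 50 mm) on a steel shank (diameter 18, x -95 to 0; neck of diameter 11 at -81 to -65). 0.15 to 0.3 kg, mostly shank. Origin on its axis where head meets shank; x axis towards the head's free end. Starts fully in, origin 42 mm inside the mouth, 8 mm of head showing; the rod drives it 35 mm out, where it stays.
- head_mid (a point): Point on the chuck's axis in the head, 36 mm ahead of its origin, 14 mm behind the free end: a good place to grip once driven out.
- shank_mid (a point): Point on the chuck's axis 53 mm behind its origin: the part of the shank that lies midway between the rest's notches when it is laid centrally.
- tail_end (a point): Centre of the shank's end, 95 mm behind the chuck's origin. The chuck is out when this has left the mouth. The shank has 1.5 mm clearance all round in its bore.
- rest: Fixed dark wooden rest, foot 100 x 85 x 12 mm, origin under its centre; position and yaw vary. Two upright 90 degree V-notches, open upward, each 20 mm thick along x and centred at x = -28 and +28 mm, hold a shank along x. 75 mm high, 72 mm wide over the notches' arms.
- rest_seat (a point): Point 60 mm above the bench midway between the notches: where shank_mid lies when the shank is seated in both notches.
- bowl: Bystander: dark wooden bowl, diameter 120, 50 mm high, origin under its centre.
- blank: Bystander: brown wood blank, 90 mm cube, origin under its centre.
- chisel: Bystander: wooden handled chisel, 200 mm long, lying along its x axis, origin at its middle on the underside.
- block (a point): Centre of the green bearing block, on the spindle axis at x = -143 mm of nose: 72 wide, 54 high, 43 long (x -165 to -122). Below, the stand has only 32 mm wide webs, one under the nose and one under the block, and a foot 250 x 100 x 14 mm on the bench.

How it is judged:
On the way, in this order (a step that is already met when the one before it is completed fails the run):
1. the collar is pulled back past its click, the chuck still in (value of joint collar above 0.02 m and x of arbor in the frame of nose below -0.03 m), for 0.2 s.
2. the knockout rod has driven the chuck outward (value of joint rod above 0.02 m and x of arbor in the frame of nose above -0.024 m), for 0.1 s.
3. the shank is drawn right out of the nose (x of tail_end in the frame of nose above 0 m), for 0.1 s.
At the end, for the whole second after the job is handed in: The chuck lies still, let go, borne by the rest, with its shank down in both notches: shank_mid within 25 mm of rest_seat along the rest, 6 mm across it and 7 mm in height, its axis within 0.12 rad of the rest's x axis (either way round) (x of shank_mid in the frame of rest_seat between -0.025 and 0.025 m and y of shank_mid in the frame of rest_seat between -0.006 and 0.006 m and z of shank_mid in the frame of rest_seat between -0.007 and 0.007 m and angle between the x axis of arbor and the x axis of rest, either way round below 0.12 rad and linear speed of arbor below 0.02 m/s and contact force between arbor and rest above 0.5 N); the robot touches nothing.
It fails at once if the bowl, the blank or the chisel is moved by more than 30 mm (distance of any of bowl, blank, chisel from where it was at the start of the episode above 0.03 m).
It also fails if it takes over 59 s, if anything falls off the work surface, if the arm or the gripper's body presses on something with over 40 N, if the wrist force passes 120 N, or if a joint passes its speed limit or range.

## Working session

There is one attempt and no reset: what is moved stays moved. The work goes in short steps, Python scripts to look and compute and a tool call to move; the robot and the scene stay as the last step left them, time stands still between calls to the robot, and variables do not carry over. Pictures are saved under pics/ and viewed, and the job is handed in when it is done.

Besides the shell and the picture viewer there is one more tool, called as name(argument=value, ...) on one line, values as JSON. jog_arm: Moves the arm, as the interface text tells. Its arguments: {"type":"object","properties":{"increments":{"type":"array","items":{"type":"array","items":{"type":"array","items":{"type":"number"}}}}},"required":["increments"]}

```bash
mkdir -p pics; cat > h.py <<'E'
import numpy as np,cv2
from scipy.spatial.transform import Rotation as R
from workcell import sensors,optics,ctrl
E
python3 - <<'E'
from h import *
print(sensors.observe())
for n in ("scene","top"):
    f=optics.grab_frame(n); cv2.imwrite(f"pics/{n}0.png",f["pixels"][:,:,::-1]); np.savez(f"{n}0.npz",**f)
    print(n,f["K"],f["xyz"],f["orientation"],f.keys())
E
```

```text
{'t': 0.0, 'q': array([ 1.17597795e+00,  1.26399798e-01, -4.06250266e-02,  1.40541837e+00,
        3.43564047e-06,  1.57081327e+00]), 'joint_velocities': array([ 4.43906296e-05,  1.43166914e-04,  3.79701909e-04,  1.25770576e-03,
       -2.75803715e-03,  8.03118155e-04]), 'effort': array([-1.71058955e-04, -4.35912895e+01,  3.52925527e+01,  1.71531929e-02,
        1.91966694e-05,  4.32344534e-07]), 'ee_pos': array([0.201773  , 0.48422067, 0.23051031]), 'tcp_rot': array([-3.14158925e+00,  1.64687155e-03,  1.17596101e+00]), 'contact_force': array([-0.00788089, -0.04060983,  0.50601022]), 'wrist_torque': array([ 0.02816224, -0.01205906,  0.00937827]), 'finger_gap': 0.9957665441314938}
scene [[379.92679053   0.         285.16743119]
 [  0.         379.92679053 205.09389338]
 [  0.           0.           1.        ]] [ 1.03719692 -0.4055025   0.57076574] [ 0.9409512  -0.00877006  0.86285605] dict_keys(['pixels', 'depth', 'K', 'xyz', 'orientation'])
top [[443.79138963   0.         278.84116376]
 [  0.         443.79138963 211.03551554]
 [  0.           0.           1.        ]] [0.36934591 0.03639962 1.08939356] [ 0.17424813 -0.02445485 -1.5880798 ] dict_keys(['pixels', 'depth', 'K', 'xyz', 'orientation'])
```

View pics/scene0.png

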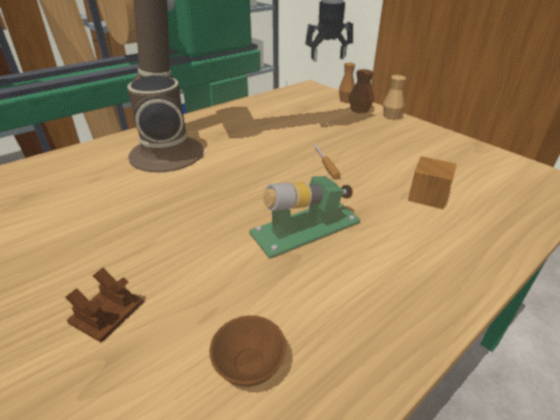

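View pics/top0.png

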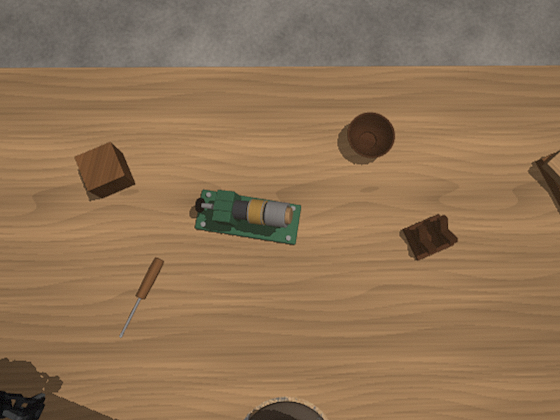

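```bash
cat >> h.py <<'E'
def cloud(f):
    K=f["K"];d=f["depth"];v,u=np.mgrid[:d.shape[0],:d.shape[1]]
    x=(u-K[0,2])/K[0,0]*d;y=(v-K[1,2])/K[1,1]*d
    P=np.stack([x,-y,-d],-1)
    W=P@R.from_euler('xyz',f["orientation"]).as_matrix().T+f["xyz"]
    W[d==0]=np.nan
    return W
E
python3 - <<'E'
from h import *
for n in("top","scene"):
    f=np.load(n+"0.npz");W=cloud(f);px=f["pixels"];hsv=cv2.cvtColor(px,cv2.COLOR_RGB2HSV)
    pts={"top":[(150,350),(285,210),(270,213),(255,210),(240,210),(222,205),(207,206),(198,206),(290,237),(428,235),(370,140),(105,165)],
     "scene":[(200,300),(271,198),(285,195),(303,195),(317,192),(325,190),(347,192),(270,245),(105,310)]}[n]
    for u,v in pts: print(n,u,v,px[v,u],hsv[v,u],W[v,u].round(4))
    b=(slice(170,260),slice(180,310)) if n=="top" else (slice(165,260),slice(240,370))
    cv2.imwrite(f"pics/{n}z.png",cv2.resize(px[b][:,:,::-1],None,fx=6,fy=6,interpolation=cv2.INTER_CUBIC))
    b=(slice(205,270),slice(390,470)) if n=="top" else (slice(260,345),slice(60,155))
    cv2.imwrite(f"pics/{n}r.png",cv2.resize(px[b][:,:,::-1],None,fx=6,fy=6,interpolation=cv2.INTER_CUBIC))
E
```

```text
top 150 350 [152 120  85] [ 16 112 152] [ 0.2334  0.3148 -0.0007]
top 285 210 [113 103  93] [ 15  45 113] [ 0.5376 -0.003   0.1436]
top 270 213 [123 115 113] [  6  21 123] [0.5318 0.0296 0.1413]
top 255 210 [159 124  69] [ 18 144 159] [0.5405 0.0622 0.132 ]
top 240 210 [63 62 63] [150   4  63] [0.5437 0.096  0.1165]
top 222 205 [64 92 69] [65 78 92] [0.557  0.1367 0.1089]
top 207 206 [124 116 114] [  6  21 124] [0.5616 0.1748 0.0746]
top 198 206 [34 27 22] [13 90 34] [0.56   0.194  0.0846]
top 290 237 [130 133 124] [ 40  17 133] [ 0.4937 -0.0193  0.0131]
top 428 235 [84 57 37] [ 13 143  84] [ 0.4935 -0.3584  0.0153]
top 370 140 [83 52 37] [ 10 141  83] [ 0.7433 -0.2317  0.0011]
top 105 165 [112  75  48] [ 13 146 112] [0.6585 0.4089 0.0879]
scene 200 300 [198 162 113] [ 17 109 198] [ 5.741e-01 -2.149e-01  1.000e-04]
scene 271 198 [170 138  93] [ 18 116 170] [ 0.5422 -0.0145  0.1289]
scene 285 195 [163 157 153] [ 12  16 163] [0.5559 0.0111 0.1322]
scene 303 195 [187 150  69] [ 21 161 187] [0.5671 0.0512 0.1204]
scene 317 192 [104  98  94] [ 12  25 104] [0.5656 0.0945 0.1084]
scene 325 190 [ 89 118  87] [ 58  67 118] [0.5732 0.1113 0.1104]
scene 347 192 [87 72 63] [11 70 87] [0.5735 0.1881 0.0719]
scene 270 245 [105 142 106] [ 61  66 142] [ 0.55   -0.0255  0.0131]
scene 105 310 [105  64  41] [ 11 155 105] [ 0.4932 -0.361   0.0116]
```

View pics/topz.png

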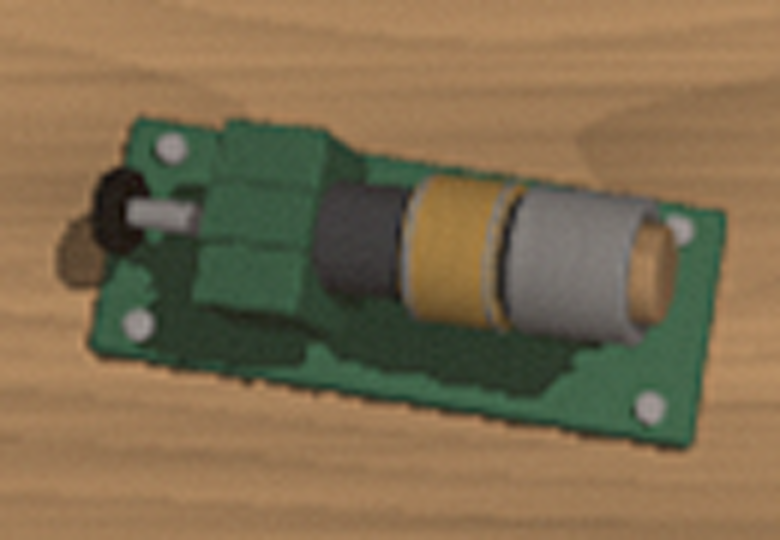

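View pics/scenez.png

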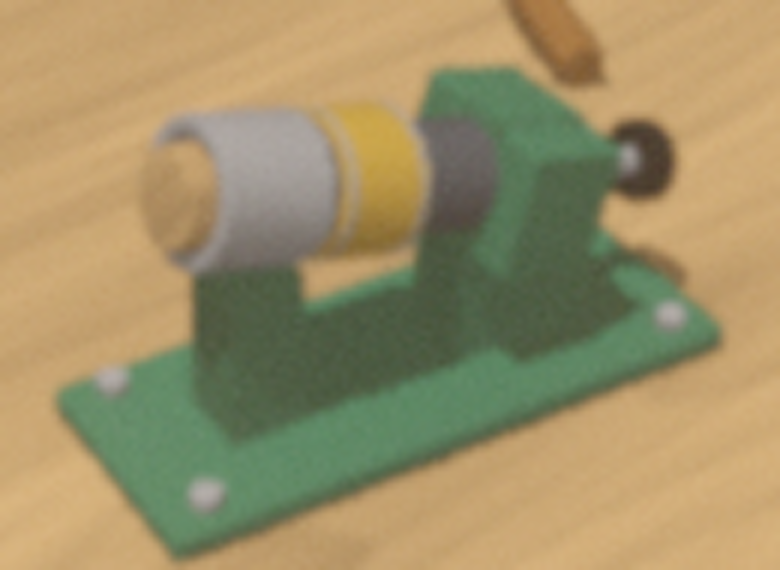

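View pics/topr.png

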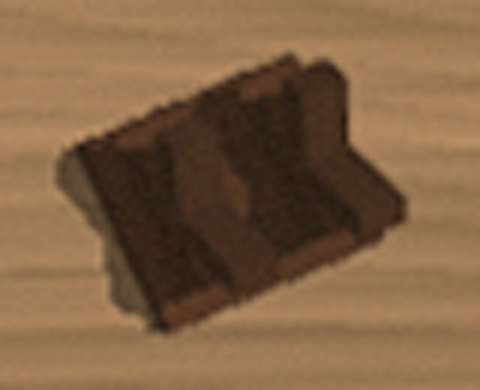

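View pics/scener.png

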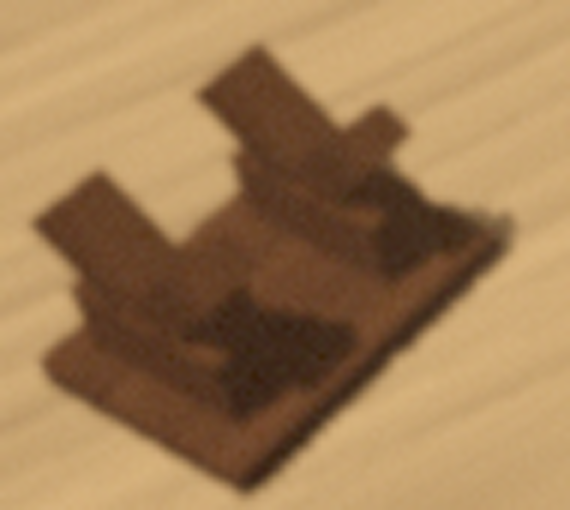

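```bash
cat > fit.py <<'E'
from h import *
from scipy.optimize import least_squares
Wt=[];lab=[];foot=[];rest=[]
for n in("top","scene"):
    f=np.load(n+"0.npz");W=cloud(f);px=f["pixels"];hsv=cv2.cvtColor(px,cv2.COLOR_RGB2HSV)
    b=np.zeros(W.shape[:2],bool)
    if n=="top": b[170:260,180:310]=1
    else: b[165:260,240:370]=1
    H,S,V=[hsv[...,i].astype(int) for i in range(3)]
    near=b&(W[...,2]>.07)
    cup=near&(S<40)&(V>85)&(W[...,1]<.06)&(W[...,2]>.085)
    br=near&(H>15)&(H<26)&(S>125)&(W[...,2]>.085)&(W[...,1]>.035)
    k=np.ones((3,3),np.uint8)
    for m,l in((cup,0),(br,1)):
        m=cv2.erode(m.astype(np.uint8),k)>0
        Wt.append(W[m]);lab.append(np.full(m.sum(),l+(10 if n=="scene" else 0)))
    g=b&(H>45)&(H<80)&(S>45)&(abs(W[...,2]-.014)<.006)
    foot.append(W[g])
    r=cv2.minAreaRect(W[g][:,:2].astype(np.float32)*1000);print(n,"foot",r)
    b=np.zeros(W.shape[:2],bool)
    if n=="top": b[205:270,390:470]=1
    else: b[260:345,60:155]=1
    g=b&(H<16)&(V<125)&(S>125)&(abs(W[...,2]-.012)<.005)
    g=cv2.morphologyEx(g.astype(np.uint8),cv2.MORPH_OPEN,k)>0
    rest.append(W[g]);print(n,"rest",cv2.minAreaRect(W[g][:,:2].astype(np.float32)*1000))
    g=b&(W[...,2]>.065)&(W[...,2]<.085); rest.append(W[g]);print(n,"resttop",g.sum(),cv2.minAreaRect(W[g][:,:2].astype(np.float32)*1000))
allr=np.concatenate(rest);print("rest both",cv2.minAreaRect(allr[:,:2].astype(np.float32)*1000), allr[:,2].max())
allf=np.concatenate(foot);print("foot both",cv2.minAreaRect(allf[:,:2].astype(np.float32)*1000))
P=np.concatenate(Wt);L=np.concatenate(lab);ok=~np.isnan(P[:,0]);P=P[ok];L=L[ok]
def ax(p): return np.array([np.cos(.26)*np.cos(p[0]),np.cos(.26)*np.sin(p[0]),np.sin(.26)])
def res(p,Q):
    d=ax(p);o=np.array([p[1],p[2],.122])
    v=Q-o;a=v@d
    return np.linalg.norm(v-np.outer(a,d),axis=1)-.028
for sel in (P,P[L<10],P[L>=10]):
    s=least_squares(res,[-1.65,.54,-.01],args=(sel,),loss="soft_l1",f_scale=.002);print(len(sel),s.x,np.std(s.fun))
s=least_squares(res,[-1.65,.54,-.01],args=(P,),loss="soft_l1",f_scale=.002)
a=(P-[s.x[1],s.x[2],.122])@ax(s.x)
for l in(0,1,10,11): print(l,np.percentile(a[L==l],[0,2,10,50,90,98,100]).round(4))
E
python3 fit.py
```

```text
top foot ((546.0626220703125, 82.60055541992188), (247.35394287109375, 98.92195892333984), 79.88614654541016)
top rest ((488.50689697265625, -355.2801818847656), (83.6052474975586, 91.9865493774414), 21.192852020263672)
top resttop 237 ((489.73858642578125, -359.85968017578125), (69.40404510498047, 78.7207260131836), 21.928306579589844)
scene foot ((549.3844604492188, 82.02456665039062), (248.21408081054688, 98.70933532714844), 79.98709106445312)
scene rest ((493.0116271972656, -359.8664245605469), (84.31222534179688, 99.08126068115234), 21.972023010253906)
scene resttop 354 ((492.07708740234375, -359.3887939453125), (67.16810607910156, 76.7422103881836), 21.93532371520996)
rest both ((491.6714782714844, -359.1898498535156), (86.67958068847656, 101.5650405883789), 21.192853927612305) 0.07852192715638262
foot both ((547.6212158203125, 82.33587646484375), (248.21408081054688, 102.29031372070312), 79.98709106445312)
1030 [-1.74257589  0.53047283 -0.00739149] 0.001265354579494412
533 [-1.74986865  0.529397   -0.00721408] 0.0014281053184240003
497 [-1.74414539  0.53063091 -0.00857699] 0.0009542919751453515
0 [-0.0412 -0.0396 -0.0361 -0.0209 -0.0052 -0.0024 -0.001 ]
1 [-0.0775 -0.0768 -0.075  -0.0669 -0.0591 -0.0575 -0.0567]
10 [-0.0413 -0.0388 -0.0351 -0.0184 -0.0031 -0.0009  0.001 ]
11 [-0.0772 -0.0756 -0.0748 -0.0669 -0.0598 -0.0583 -0.0574]
```

```bash
cat >> h.py <<'E'
YN=-1.745; M=np.array([.5305,-.008,.122])
def nose_R(yaw,tilt):
    nx=np.array([np.cos(tilt)*np.cos(yaw),np.cos(tilt)*np.sin(yaw),np.sin(tilt)])
    ny=np.array([-np.sin(yaw),np.cos(yaw),0]);return np.stack([nx,ny,np.cross(nx,ny)],1)
N=nose_R(YN,.26)
def tool_R(F): return np.stack([F[:,1],F[:,0],-F[:,2]],1)
def nose_pt(x,y,z): return M+N@np.array([x,y,z])
def go(p,Rt,show=True):
    s=sensors.observe();Rc=R.from_euler('xyz',s["tcp_rot"]).as_matrix()
    rv=R.from_matrix(Rc.T@Rt).as_rotvec();d=(p-s["ee_pos"])
    print("t",s["t"].__round__(2),"target",p.round(4),"cur",s["ee_pos"].round(4),"gap",round(s["finger_gap"],3),"F",s["contact_force"].round(1))
    print("rot",rv.round(4),"|",np.linalg.norm(rv).round(3),"rows",np.linalg.norm(rv)/.14)
    print("shift after rot(mm)",(Rt.T@d*1000).round(1),"before rot",(Rc.T@d*1000).round(1))
    print("q",s["q"].round(3), "in nose mm",((s["ee_pos"]-M)@N*1000).round(1))
TN=tool_R(N)
E
python3 - <<'E'
from h import *
go(nose_pt(-.068,0,.08),TN)
E
```

```text
t 0.1 target [0.5455 0.077  0.1818] cur [0.2018 0.4843 0.2306] gap 1.001 F [-0.1  0.2 -0.7]
rot [-0.2182 -0.1742  1.3422] | 1.371 rows 9.792428061011785
shift after rot(mm) [409.1 317.6 134.9] before rot [-243.7  473.9   49.1]
q [ 1.176  0.126 -0.04   1.405  0.     1.571] in nose mm [-385.6 -409.1  214.9]
```

jog_arm(increments=[[[0, 0, 0, -0.0218, -0.0174, 0.1342, 1], [0, 0, 0, -0.0218, -0.0174, 0.1342, 1], [0, 0, 0, -0.0218, -0.0174, 0.1342, 1], [0, 0, 0, -0.0218, -0.0174, 0.1342, 1], [0, 0, 0, -0.0218, -0.0174, 0.1342, 1], [0, 0, 0, -0.0218, -0.0174, 0.1342, 1], [0, 0, 0, -0.0218, -0.0174, 0.1342, 1], [0, 0, 0, -0.0218, -0.0174, 0.1342, 1], [0, 0, 0, -0.0218, -0.0174, 0.1342, 1], [0, 0, 0, -0.0218, -0.0174, 0.1342, 1]]])

```text
t: 1.1
ee_pos: [0.2018, 0.4846, 0.2308]
tcp_rot: [2.881, -0.001, -0.179]
contact_force: [0.1, 0.0, 0.3]
finger_gap: 0.999
```

```bash
python3 - <<'E'
from h import *
go(nose_pt(-.068,0,.08),TN)
E
```

```text
t 1.1 target [0.5455 0.077  0.1818] cur [0.2018 0.4846 0.2308] gap 0.999 F [0.1 0.  0.3]
rot [ 0.0002  0.0003 -0.0051] | 0.005 rows 0.03635343487209269
shift after rot(mm) [409.1 317.8 135.2] before rot [410.8 315.7 135.2]
q [ 1.204  0.343  0.203  1.686 -0.049  2.96 ] in nose mm [-385.8 -409.1  215.2]
```

jog_arm(increments=[[[34, 26.5, 0, 0, 0, 0, 1], [34, 26.5, 0, 0, 0, 0, 1], [34, 26.5, 0, 0, 0, 0, 1], [34, 26.5, 0, 0, 0, 0, 1], [34, 26.5, 0, 0, 0, 0, 1], [34, 26.5, 0, 0, 0, 0, 1], [34, 26.5, 0, 0, 0, 0, 1], [34, 26.5, 0, 0, 0, 0, 1], [34, 26.5, 0, 0, 0, 0, 1], [34, 26.5, 0, 0, 0, 0, 1], [34, 26.5, 0, 0, 0, 0, 1], [34, 26.5, 0, 0, 0, 0, 1]]])

```text
t: 2.3
ee_pos: [0.5514, 0.1096, 0.3126]
tcp_rot: [2.883, 0.0, -0.174]
contact_force: [0.6, 0.5, 0.5]
finger_gap: 1.0
```

```bash
python3 - <<'E'
from h import *
go(nose_pt(-.068,0,.08),TN)
E
```

```text
t 2.3 target [0.5455 0.077  0.1818] cur [0.5514 0.1096 0.3126] gap 1.0 F [0.6 0.5 0.5]
rot [-0.0015  0.0002  0.0001] | 0.002 rows 0.010717001784540024
shift after rot(mm) [ -0.2  -1.5 134.9] before rot [ -0.2  -1.3 134.9]
q [ 0.315  0.314  0.351  1.732 -0.228  2.074] in nose mm [-6.650e+01  2.000e-01  2.149e+02]
```

jog_arm(increments=[[[0, -1.5, 35, 0, 0, 0, 1], [0, 0, 40, 0, 0, 0, 1], [0, 0, 40, 0, 0, 0, 1], [0, 0, 40, 0, 0, 0, 1], [0, 0, 30, 0, 0, 0, 1], [0, 0, 25, 0, 0, 0, 1], [0, 0, 15, 0, 0, 0, 1], [0, 0, 10, 0, 0, 0, 1], [0, 0, 0, 0, 0, 0, 1]]])

```text
t: 3.2
ee_pos: [0.5395, 0.0531, 0.0837]
tcp_rot: [2.882, 0.002, -0.174]
contact_force: [-0.6, -0.3, -0.6]
finger_gap: 0.999
```

```bash
python3 - <<'E'
from h import *
go(nose_pt(-.068,0,-.020),TN)
for n in ("scene","top"):
    f=optics.grab_frame(n);px=f["pixels"]
    b=(slice(120,260),slice(220,390)) if n=="scene" else (slice(130,260),slice(170,340))
    cv2.imwrite(f"pics/{n}1.png",cv2.resize(px[b][:,:,::-1],None,fx=4,fy=4,interpolation=cv2.INTER_CUBIC))
E
```

```text
t 3.2 target [0.541  0.0517 0.0852] cur [0.5395 0.0531 0.0837] gap 0.999 F [-0.6 -0.3 -0.6]
rot [-0.0007  0.0021  0.0004] | 0.002 rows 0.015920468256981898
shift after rot(mm) [ 1.7  1.5 -1.1] before rot [ 1.7  1.5 -1.1]
q [ 0.227  0.279 -0.201  1.196 -0.237  1.984] in nose mm [-69.5  -1.7 -21.1]
```

View pics/scene1.png

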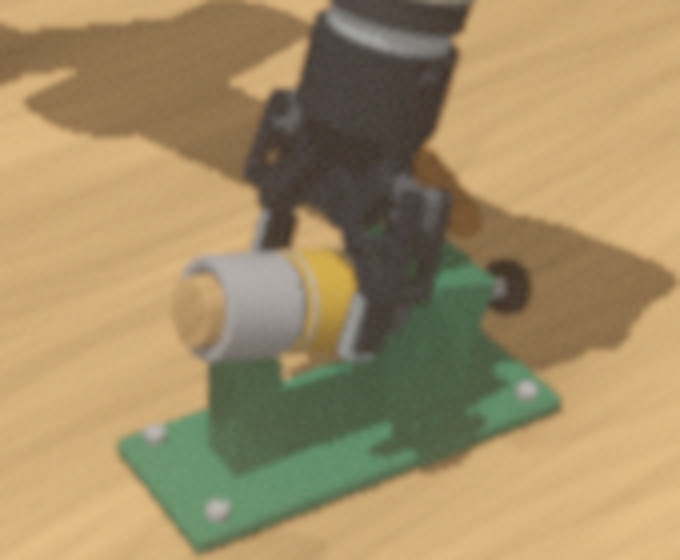

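View pics/top1.png

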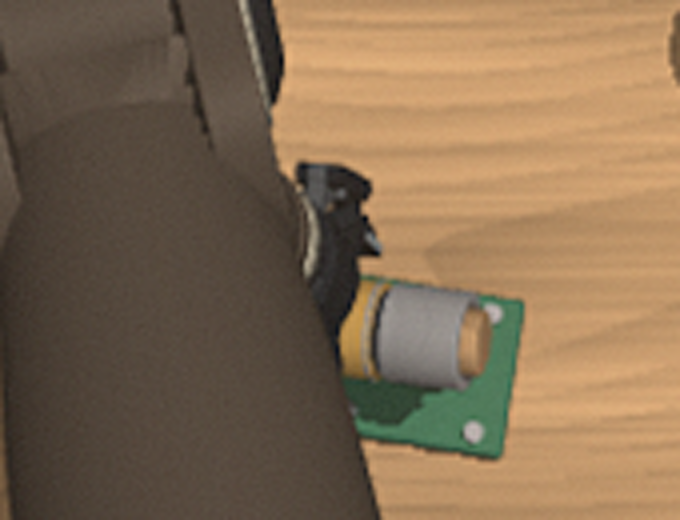

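jog_arm(increments=[[[1.7, 1.5, -1, 0, 0, 0, 1], [0, 0, 0, 0, 0, 0, 0], [0, 0, 0, 0, 0, 0, 0], [0, 0, 0, 0, 0, 0, 0], [0, 0, 0, 0, 0, 0, 0], [0, 0, 0, 0, 0, 0, 0], [0, 0, 0, 0, 0, 0, 0], [0, 0, 0, 0, 0, 0, 0]]])

```text
t: 4.1
ee_pos: [0.5401, 0.0529, 0.0876]
tcp_rot: [2.885, 0.002, -0.173]
contact_force: [-9.4, 4.6, 10.6]
finger_gap: 0.647
```

jog_arm(increments=[[[0, -3, 0, 0, 0, 0, 0], [0, -3, 0, 0, 0, 0, 0], [0, -3, 0, 0, 0, 0, 0], [0, -3, 0, 0, 0, 0, 0], [0, -3, 0, 0, 0, 0, 0], [0, -3, 0, 0, 0, 0, 0], [0, -3, 0, 0, 0, 0, 0], [0, -3, 0, 0, 0, 0, 0], [0, -1, 0, 0, 0, 0, 0], [0, 0, 0, 0, 0, 0, 0]]])

```text
t: 5.1
ee_pos: [0.5444, 0.0768, 0.0812]
tcp_rot: [2.884, 0.002, -0.173]
contact_force: [-9.1, 4.6, 10.7]
finger_gap: 0.641
```

```bash
python3 - <<'E'
from h import *
go(nose_pt(-.093,0,-.020),TN)
for n in ("scene",):
    f=optics.grab_frame(n);px=f["pixels"]
    b=(slice(120,260),slice(220,390)) if n=="scene" else (slice(130,260),slice(170,340))
    cv2.imwrite(f"pics/{n}2.png",cv2.resize(px[b][:,:,::-1],None,fx=4,fy=4,interpolation=cv2.INTER_CUBIC))
E
```

```text
t 5.1 target [0.5452 0.0755 0.0788] cur [0.5444 0.0768 0.0812] gap 0.641 F [-9.1  4.6 10.7]
rot [-0.0029  0.002   0.0017] | 0.004 rows 0.027811347851129466
shift after rot(mm) [1.  0.5 2.7] before rot [1.  0.5 2.7]
q [ 0.264  0.3   -0.178  1.206 -0.232  2.02 ] in nose mm [-93.5  -1.  -17.3]
```

View pics/scene2.png

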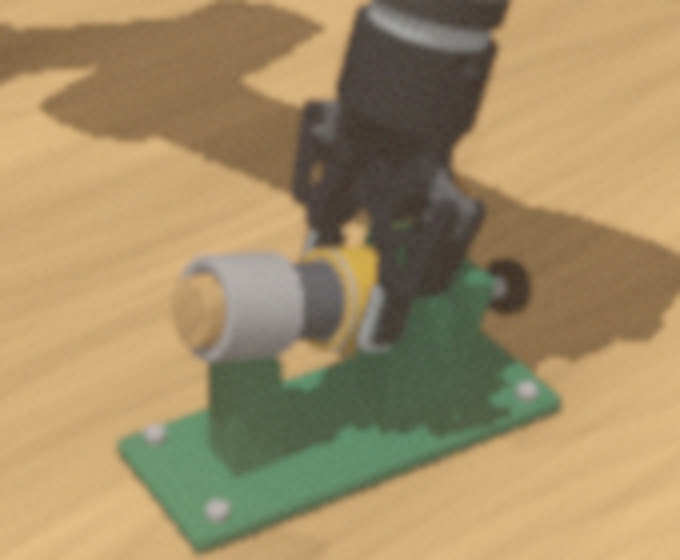

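jog_arm(increments=[[[0, 0, 0, 0, 0, 0, 1], [0, 0, 0, 0, 0, 0, 1], [0, 0, 0, 0, 0, 0, 1], [0, 0, 0, 0, 0, 0, 1], [0, 0, -15, 0, 0, 0, 1], [0, 0, -35, 0, 0, 0, 1], [0, 0, -40, 0, 0, 0, 1], [0, 0, -30, 0, 0, 0, 0.5], [0, 0, 0, 0, 0, 0, 0]]])

```text
t: 6.05
ee_pos: [0.5535, 0.1072, 0.2004]
tcp_rot: [2.887, -0.007, -0.173]
contact_force: [0.7, -0.2, -0.3]
finger_gap: 0.692
```

```bash
sed -i 's/M=np.array(\[.5305/M=np.array([.5295/' h.py; python3 - <<'E'
from h import *
go(nose_pt(-.245,0,.1),TN)
for n in ("scene",):
    f=optics.grab_frame(n);px=f["pixels"]
    b=(slice(120,260),slice(220,390)) if n=="scene" else (slice(130,260),slice(170,340))
    cv2.imwrite(f"pics/{n}3.png",cv2.resize(px[b][:,:,::-1],None,fx=4,fy=4,interpolation=cv2.INTER_CUBIC))
E
```

```text
t 6.05 target [0.575  0.2505 0.1557] cur [0.5535 0.1072 0.2004] gap 0.692 F [ 0.7 -0.2 -0.3]
rot [-0.0049 -0.0069 -0.0007] | 0.009 rows 0.06103386803575067
shift after rot(mm) [  -3.6 -151.5    6. ] before rot [  -3.8 -151.5    6.7]
q [ 0.31   0.29   0.073  1.469 -0.228  2.068] in nose mm [-93.5   3.6 106. ]
```

View pics/scene3.png

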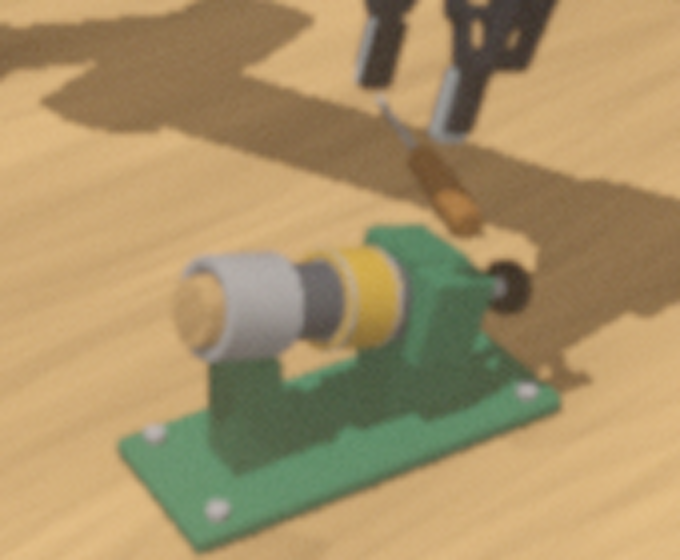

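jog_arm(increments=[[[-1, -38, 0, 0, 0, 0, 0], [-1, -38, 0, 0, 0, 0, 0], [-1, -38, 0, 0, 0, 0, 0], [-0.5, -38, 6, -0.004, -0.006, 0, 0], [0, 0, 0, 0, 0, 0, 0]]])

```text
t: 6.6
ee_pos: [0.5721, 0.2527, 0.1462]
tcp_rot: [2.876, 0.011, -0.172]
contact_force: [-0.2, 0.0, -0.5]
finger_gap: -0.002
```

```bash
python3 - <<'E'
from h import *
go(nose_pt(-.245,0,-.015),TN)
E
```

```text
t 6.6 target [0.5699 0.2214 0.0445] cur [0.5721 0.2527 0.1462] gap -0.002 F [-0.2  0.  -0.5]
rot [0.0053 0.01   0.0048] | 0.012 rows 0.08776731847689813
shift after rot(mm) [  3.2   4.  106.3] before rot [  4.3   3.4 106.3]
q [ 0.509  0.476  0.217  1.489 -0.198  2.268] in nose mm [-249.    -3.2   91.3]
```

jog_arm(increments=[[[3, 4, 26, 0.005, 0.01, 0.005, 0], [0, 0, 30, 0, 0, 0, 0], [0, 0, 30, 0, 0, 0, 0], [0, 0, 20, 0, 0, 0, 0], [0, 0, 0, 0, 0, 0, 0]]])

```text
t: 7.1
ee_pos: [0.5684, 0.2161, 0.0463]
tcp_rot: [2.88, 0.0, -0.179]
contact_force: [0.2, -0.8, 0.1]
finger_gap: -0.006
```

```bash
python3 - <<'E'
from h import *
go(nose_pt(-.245,0,-.015),TN)
for n in ("scene","top"):
    f=optics.grab_frame(n);px=f["pixels"]
    b=(slice(120,260),slice(240,410)) if n=="scene" else (slice(130,260),slice(150,320))
    cv2.imwrite(f"pics/{n}4.png",cv2.resize(px[b][:,:,::-1],None,fx=4,fy=4,interpolation=cv2.INTER_CUBIC))
E
```

```text
t 7.1 target [0.5699 0.2214 0.0445] cur [0.5684 0.2161 0.0463] gap -0.006 F [ 0.2 -0.8  0.1]
rot [ 0.0017  0.0014 -0.0049] | 0.005 rows 0.03814687959221227
shift after rot(mm) [ 0.6 -5.7  0.3] before rot [ 0.5 -5.7  0.3]
q [ 0.464  0.465 -0.021  1.244 -0.208  2.231] in nose mm [-239.3   -0.6  -14.7]
```

View pics/scene4.png

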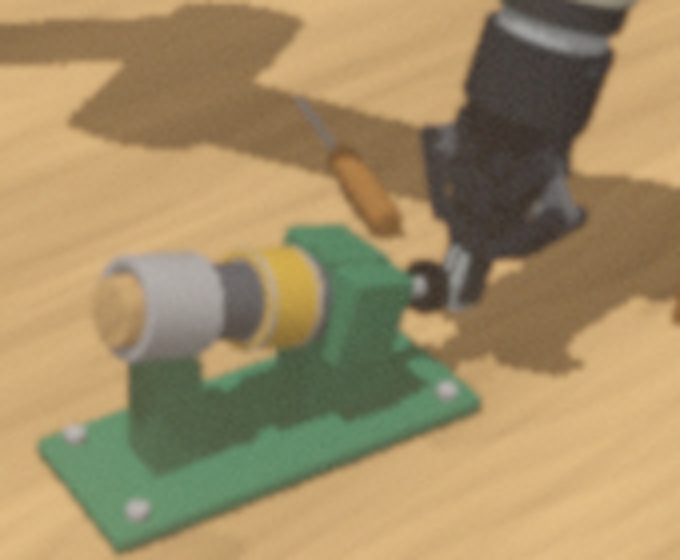

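View pics/top4.png

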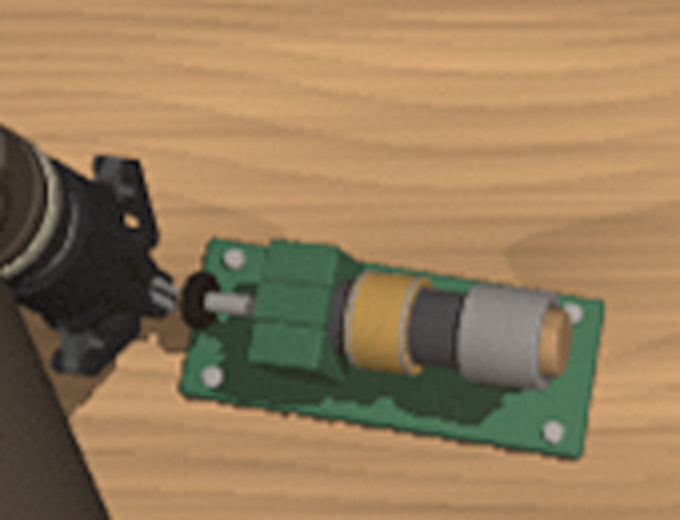

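jog_arm(increments=[[[0, 4, 0, 0, 0, 0, 0], [0, 4, 0, 0, 0, 0, 0], [0, 4, 0, 0, 0, 0, 0], [0, 4, 0, 0, 0, 0, 0], [0, 4, 0, 0, 0, 0, 0], [0, 4, 0, 0, 0, 0, 0], [0, 4, 0, 0, 0, 0, 0], [0, 4, 0, 0, 0, 0, 0], [0, 4, 0, 0, 0, 0, 0], [0, 4, 0, 0, 0, 0, 0], [0, 4, 0, 0, 0, 0, 0]]])

```text
t: 8.3
ee_pos: [0.5641, 0.1785, 0.0618]
tcp_rot: [2.888, -0.007, -0.177]
contact_force: [1.3, 6.5, 0.4]
finger_gap: -0.005
```

```bash
python3 - <<'E'
from h import *
go(nose_pt(-.192,0,-.015),TN)
E
```

```text
t 8.3 target [0.561  0.1709 0.0581] cur [0.5641 0.1785 0.0618] gap -0.005 F [1.3 6.5 0.4]
rot [-0.0066 -0.0058 -0.0045] | 0.01 rows 0.07081497742037632
shift after rot(mm) [-1.7  6.7  5.6] before rot [-1.7  6.8  5.6]
q [ 0.412  0.408 -0.07   1.231 -0.214  2.176] in nose mm [-198.7    1.7   -9.4]
```

jog_arm(increments=[[[0, 3, 2, 0, 0, 0, 0], [0, 2, 0, 0, 0, 0, 0], [0, 2, 0, 0, 0, 0, 0], [0, 1, 0, 0, 0, 0, 0], [0, 0, 0, 0, 0, 0, 0]]])

```text
t: 8.8
ee_pos: [0.563, 0.1711, 0.0621]
tcp_rot: [2.89, -0.007, -0.177]
contact_force: [2.5, 9.5, 0.5]
finger_gap: 0.005
```

```bash
python3 - <<'E'
from h import *
go(nose_pt(-.192,0,-.015),TN)
for n in ("scene","top"):
    f=optics.grab_frame(n);px=f["pixels"]
    b=(slice(120,260),slice(240,410)) if n=="scene" else (slice(130,260),slice(150,320))
    cv2.imwrite(f"pics/{n}5.png",cv2.resize(px[b][:,:,::-1],None,fx=4,fy=4,interpolation=cv2.INTER_CUBIC))
E
```

```text
t 8.8 target [0.561  0.1709 0.0581] cur [0.563  0.1711 0.0621] gap 0.005 F [2.5 9.5 0.5]
rot [-0.0084 -0.0064 -0.0046] | 0.012 rows 0.0822826038504227
shift after rot(mm) [-2.  -0.5  4. ] before rot [-2.  -0.4  4. ]
q [ 0.402  0.399 -0.082  1.224 -0.214  2.165] in nose mm [-191.5    2.   -11. ]
```

View pics/scene5.png

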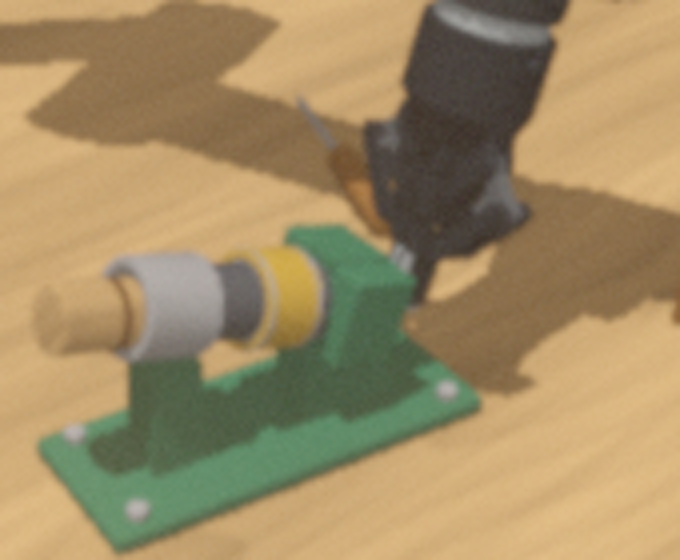

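View pics/top5.png

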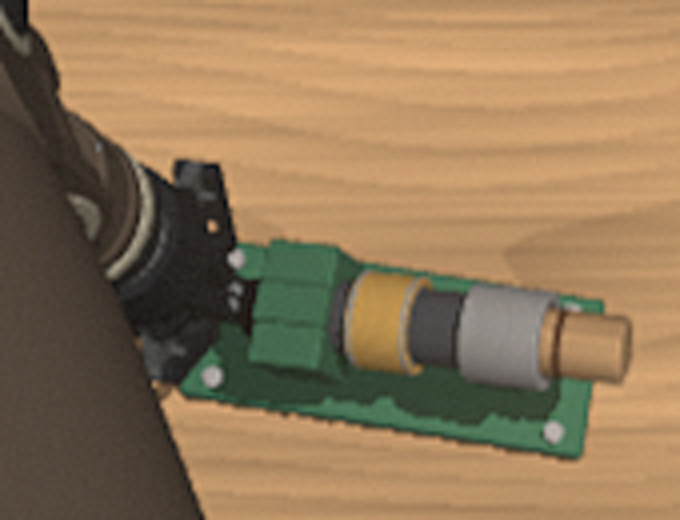

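jog_arm(increments=[[[0, -8, 0, 0, 0, 0, 0], [0, -8, 0, 0, 0, 0, 0], [0, 0, -30, 0, 0, 0, 0], [0, 0, -40, 0, 0, 0, 0], [0, 0, -40, 0, 0, 0, 0], [0, 35, 0, 0, 0, 0, 1], [0, 40, 0, 0, 0, 0, 1], [0, 40, 0, 0, 0, 0, 1], [0, 40, 0, 0, 0, 0, 1], [0, 40, 0, 0, 0, 0, 1], [0, 35, 0, 0, 0, 0, 1], [0, 0, 0, 0, 0, 0, 1]]])

```text
t: 10.1
ee_pos: [0.5288, -0.0103, 0.2238]
tcp_rot: [2.883, -0.008, -0.182]
contact_force: [0.6, -0.5, 0.8]
finger_gap: 0.999
```

```bash
python3 - <<'E'
from h import *
go(nose_pt(.030,-.001,.06),TN)
f=optics.grab_frame("scene");np.savez("s6.npz",**f);g=optics.grab_frame("top");np.savez("t6.npz",**g)
cv2.imwrite("pics/s6.png",f["pixels"][:,:,::-1]);cv2.imwrite("pics/t6.png",g["pixels"][:,:,::-1])
E
```

```text
t 10.1 target [ 0.5262 -0.0212  0.1877] cur [ 0.5288 -0.0103  0.2238] gap 0.999 F [ 0.6 -0.5  0.8]
rot [-0.0019 -0.0054 -0.0094] | 0.011 rows 0.07877267952758121
shift after rot(mm) [-0.7  1.5 37.8] before rot [-0.9  1.6 37.8]
q [ 0.118  0.182 -0.012  1.448 -0.249  1.881] in nose mm [28.5 -0.3 97.8]
```

View pics/s6.png

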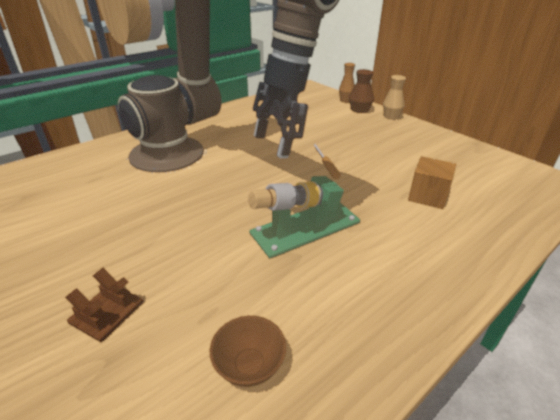

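jog_arm(increments=[[[-1, 1.5, 27, -0.002, -0.005, -0.009, 1], [0, 0, 35, 0, 0, 0, 1], [0, 0, 30, 0, 0, 0, 1], [0, 0, 18, 0, 0, 0, 1], [0, 0, 7, 0, 0, 0, 1], [0, 0, 0, 0, 0, 0, 1]]])

```text
t: 10.8
ee_pos: [0.5225, -0.0372, 0.1082]
tcp_rot: [2.882, 0.004, -0.169]
contact_force: [0.1, 0.4, 0.4]
finger_gap: 1.002
```

```bash
python3 - <<'E'
from h import *
go(nose_pt(.030,-.001,-.018),TN)
f=optics.grab_frame("scene")["pixels"][120:260,200:370]
g=optics.grab_frame("top")["pixels"][130:260,190:360]
cv2.imwrite("pics/s7.png",cv2.resize(f[:,:,::-1],None,fx=4,fy=4,interpolation=cv2.INTER_CUBIC))
cv2.imwrite("pics/t7.png",cv2.resize(g[:,:,::-1],None,fx=4,fy=4,interpolation=cv2.INTER_CUBIC))
E
```

```text
t 10.8 target [ 0.5227 -0.0409  0.1123] cur [ 0.5225 -0.0372  0.1082] gap 1.002 F [0.1 0.4 0.4]
rot [-0.0001  0.0028  0.0057] | 0.006 rows 0.04553467411239682
shift after rot(mm) [ 0.9  4.5 -3.1] before rot [ 0.8  4.5 -3.1]
q [ 0.07   0.201 -0.245  1.192 -0.251  1.818] in nose mm [ 25.5  -1.9 -21.1]
```

View pics/s7.png

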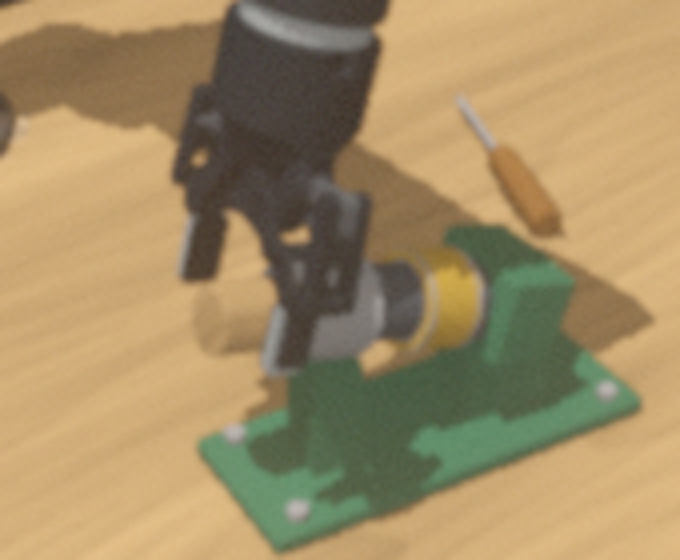

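View pics/t7.png

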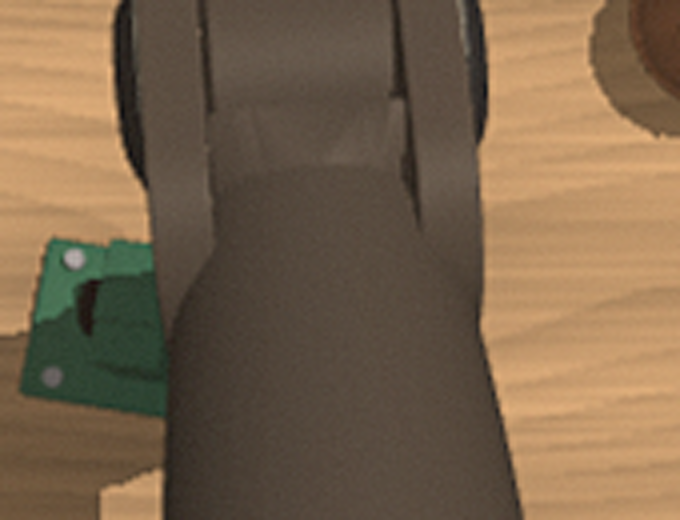

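jog_arm(increments=[[[0.8, 4.5, -2.5, 0, 0.003, 0.006, 1], [0, 0, 0, 0, 0, 0, 0], [0, 0, 0, 0, 0, 0, 0], [0, 0, 0, 0, 0, 0, 0], [0, 0, 0, 0, 0, 0, 0], [0, 0, 0, 0, 0, 0, 0], [0, 0, 0, 0, 0, 0, 0], [0, 0, 0, 0, 0, 0, 0], [0, 0, 0, 0, 0, 0, 0]]])

```text
t: 11.8
ee_pos: [0.5233, -0.0418, 0.1133]
tcp_rot: [2.882, -0.003, -0.175]
contact_force: [-1.1, 0.1, 4.8]
finger_gap: 0.424
```

```bash
python3 - <<'E'
from h import *
go(nose_pt(.130,-.001,-.018),TN)
E
```

```text
t 11.8 target [ 0.5059 -0.1361  0.138 ] cur [ 0.5233 -0.0418  0.1133] gap 0.424 F [-1.1  0.1  4.8]
rot [-0.0006 -0.003  -0.002 ] | 0.004 rows 0.025979106041702147
shift after rot(mm) [-0.8 99.1  0.7] before rot [-0.6 99.1  0.7]
q [ 0.062  0.194 -0.241  1.194 -0.253  1.816] in nose mm [ 30.9  -0.2 -17.3]
```

jog_arm(increments=[[[0, 5, 0, 0, 0, 0, 0], [0, 8, 0, 0, 0, 0, 0], [0, 8, 0, 0, 0, 0, 0], [0, 8, 0, 0, 0, 0, 0], [0, 8, 0, 0, 0, 0, 0], [0, 8, 0, 0, 0, 0, 0]]])

```text
t: 12.4
ee_pos: [0.5151, -0.0856, 0.1245]
tcp_rot: [2.882, -0.002, -0.176]
contact_force: [0.7, 1.4, -0.4]
finger_gap: 0.426
```

```bash
python3 - <<'E'
from h import *
go(nose_pt(.145,-.001,-.018),TN)
f=optics.grab_frame("scene")["pixels"][120:260,180:350]
cv2.imwrite("pics/s8.png",cv2.resize(f[:,:,::-1],None,fx=4,fy=4,interpolation=cv2.INTER_CUBIC))
E
```

```text
t 12.4 target [ 0.5034 -0.1504  0.1419] cur [ 0.5151 -0.0856  0.1245] gap 0.426 F [ 0.7  1.4 -0.4]
rot [-0.0003 -0.0019 -0.0022] | 0.003 rows 0.020945761200263355
shift after rot(mm) [-0.3 68.1  0.1] before rot [-0.1 68.1  0.1]
q [-0.02   0.167 -0.248  1.194 -0.257  1.732] in nose mm [ 76.9  -0.7 -17.9]
```

View pics/s8.png

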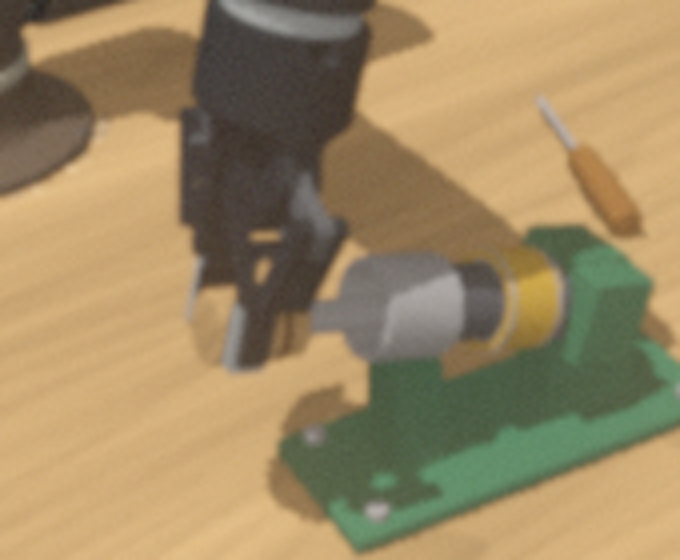

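Coming out, shank visible. Continue.

jog_arm(increments=[[[0, 8, 0, 0, 0, 0, 0], [0, 8, 0, 0, 0, 0, 0], [0, 8, 0, 0, 0, 0, 0], [0, 8, 0, 0, 0, 0, 0], [0, 8, 0, 0, 0, 0, 0], [0, 8, 0, 0, 0, 0, 0], [0, 8, 0, 0, 0, 0, 0], [0, 8, 0, 0, 0, 0, 0], [0, 8, 0, 0, 0, 0, 0], [0, 8, 0, 0, 0, 0, 0], [0, 0, 0, 0, 0, 0, 0]]])

```text
t: 13.55
ee_pos: [0.5019, -0.1616, 0.1454]
tcp_rot: [2.882, -0.003, -0.177]
contact_force: [-0.8, -0.6, -1.8]
finger_gap: 0.424
```

```bash
python3 - <<'E'
from h import *
go(nose_pt(.145,-.001,-.018),TN)
f=optics.grab_frame("scene");np.savez("s9.npz",**f);f=f["pixels"][110:250,160:330]
cv2.imwrite("pics/s9.png",cv2.resize(f[:,:,::-1],None,fx=4,fy=4,interpolation=cv2.INTER_CUBIC))
E
```

```text
t 13.55 target [ 0.5034 -0.1504  0.1419] cur [ 0.5019 -0.1616  0.1454] gap 0.424 F [-0.8 -0.6 -1.8]
rot [-0.0005 -0.0027 -0.0031] | 0.004 rows 0.029661222694003127
shift after rot(mm) [ -0.4 -11.8   0.5] before rot [ -0.5 -11.8   0.5]
q [-0.167  0.136 -0.238  1.196 -0.26   1.58 ] in nose mm [156.8  -0.6 -17.5]
```

View pics/s9.png

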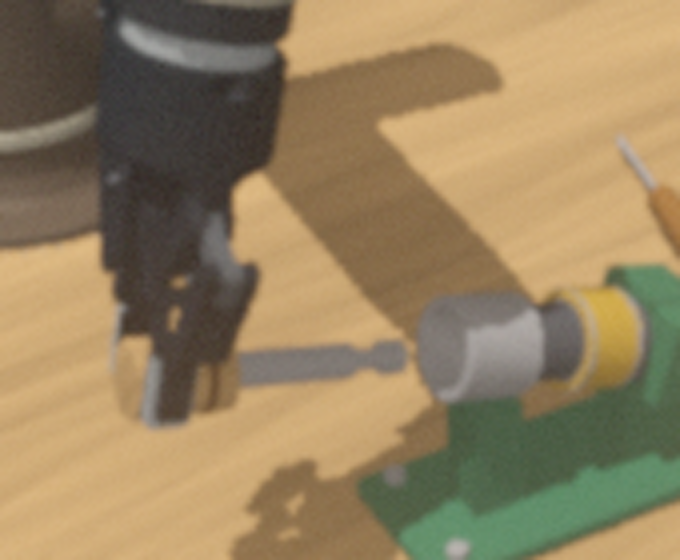

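```bash
python3 - <<'E'
from h import *
f=np.load("s9.npz");W=cloud(f);hsv=cv2.cvtColor(f["pixels"],cv2.COLOR_RGB2HSV)
m=np.zeros(W.shape[:2],bool);m[192:210,222:262]=1
P=W[m];H=hsv[m];S=(H[:,1]<60)&(P[:,2]>.07)&(H[:,2]>60);P=P[S]
Q=(P-M)@N
print(len(Q))
for u in range(223,262,4):
    mm=m.copy();mm[:,:u]=0;mm[:,u+2:]=0
    p=W[mm];h=hsv[mm];k=(h[:,1]<70)&(p[:,2]>.05)
    q=(p[k]-M)@N*1000
    if k.sum():print(u,k.sum(),q.mean(0).round(1),q[:,2].max().round(1),q[:,2].min().round(1),p[k][:,2].mean().round(4))
E
```

```text
268
223 16 [106.8   6.7   1.6] 5.8 -5.2 0.151
227 16 [98.8  7.4  1.4] 6.2 -5.2 0.1487
231 17 [90.4  7.   2.1] 6.0 -5.2 0.1472
235 16 [82.   7.4  2.2] 6.4 -5.0 0.1452
239 16 [73.5  7.8  1.7] 7.2 -5.1 0.1425
243 17 [64.6  7.1  2.3] 7.3 -4.4 0.1409
247 13 [56.3  8.1  2.2] 6.8 -3.6 0.1386
251 9 [45.4  5.2  0.9] 3.0 -1.6 0.1346
255 15 [36.8  5.6  1.6] 6.0 -5.4 0.133
259 14 [28.7  7.2  2.5] 6.2 -4.4 0.1317
```

jog_arm(increments=[[[0, 30, -20, 0, 0, 0, 0], [0, 30, -20, 0, 0, 0, 0], [0, 20, -20, 0, 0, 0, 0], [0, 0, 0, 0, 0, 0, 0]]])

```text
t: 14.0
ee_pos: [0.4921, -0.2233, 0.2271]
tcp_rot: [2.881, -0.009, -0.177]
contact_force: [1.2, 0.2, -1.9]
finger_gap: 0.428
```

```bash
cat >> h.py <<'E'
YR=-1.188; F=nose_R(YR,0.); TR=tool_R(F); C=np.array([.4905,-.3595,.060]); 
def rest_t(dz): return C+.091*F[:,0]+np.array([0,0,-.0175+dz])
E
python3 - <<'E'
from h import *
go(rest_t(.1),TR)
E
```

```text
t 14.0 target [ 0.5245 -0.4439  0.1425] cur [ 0.4921 -0.2233  0.2271] gap 0.428 F [ 1.2  0.2 -1.9]
rot [ 0.256   0.0646 -0.5579] | 0.617 rows 4.408919156000734
shift after rot(mm) [-52.4 216.8  84.6] before rot [ 70.  182.4 136.7]
q [-0.286  0.114 -0.084  1.335 -0.258  1.458] in nose mm [238.2   0.5  45.3]
```

jog_arm(increments=[[[0, 0, 0, 0.0512, 0.0129, -0.1116, 0], [0, 0, 0, 0.0512, 0.0129, -0.1116, 0], [0, 0, 0, 0.0512, 0.0129, -0.1116, 0], [0, 0, 0, 0.0512, 0.0129, -0.1116, 0], [0, 0, 0, 0.0512, 0.0129, -0.1116, 0], [-9, 36, 0, 0, 0, 0, 0], [-9, 36, 0, 0, 0, 0, 0], [-9, 36, 0, 0, 0, 0, 0], [-9, 36, 0, 0, 0, 0, 0], [-9, 36, 0, 0, 0, 0, 0], [-8, 36, 0, 0, 0, 0, 0], [0, 0, 0, 0, 0, 0, 0]]])

```text
t: 15.2
ee_pos: [0.5231, -0.4448, 0.2191]
tcp_rot: [-3.135, 0.007, 0.382]
contact_force: [-0.1, -0.6, -2.0]
finger_gap: 0.422
```

```bash
python3 - <<'E'
from h import *
go(rest_t(.1),TR)
f=optics.grab_frame("scene");np.savez("s10.npz",**f)
g=optics.grab_frame("top");np.savez("t10.npz",**g)
cv2.imwrite("pics/s10.png",cv2.resize(f["pixels"][180:350,30:230,::-1],None,fx=3.5,fy=3.5,interpolation=cv2.INTER_CUBIC))
cv2.imwrite("pics/t10.png",cv2.resize(g["pixels"][170:290,350:550,::-1],None,fx=4,fy=4,interpolation=cv2.INTER_CUBIC))
E
```

```text
t 15.2 target [ 0.5245 -0.4439  0.1425] cur [ 0.5231 -0.4448  0.2191] gap 0.422 F [-0.1 -0.6 -2. ]
rot [-0.0064  0.0065 -0.0008] | 0.009 rows 0.06542360844332239
shift after rot(mm) [ 1.6 -0.3 76.6] before rot [ 2.1  0.2 76.6]
q [-0.703  0.457  0.374  1.497 -0.003  0.485] in nose mm [441.8  69.4 -17.1]
```

View pics/s10.png

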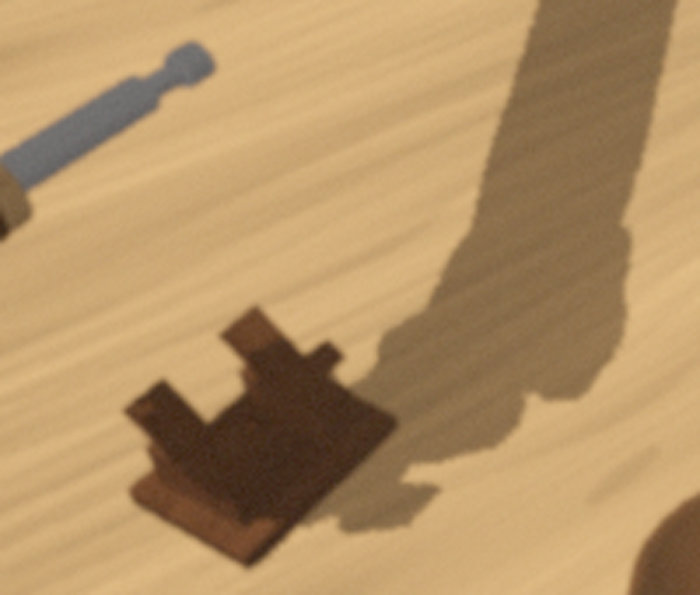

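View pics/t10.png

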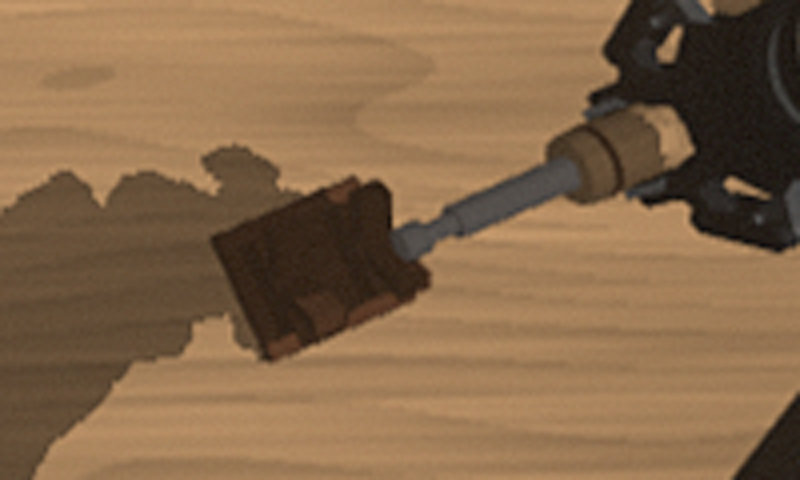

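jog_arm(increments=[[[2, 0, 30, -0.006, 0.006, 0, 0], [0, 0, 35, 0, 0, 0, 0], [0, 0, 35, 0, 0, 0, 0], [0, 0, 25, 0, 0, 0, 0], [0, 0, 16, 0, 0, 0, 0], [0, 0, 0, 0, 0, 0, 0]]])

```text
t: 15.9
ee_pos: [0.5236, -0.438, 0.0789]
tcp_rot: [-3.138, 0.001, 0.386]
contact_force: [-0.3, 1.1, -1.5]
finger_gap: 0.423
```

```bash
python3 - <<'E'
from h import *
go(rest_t(.03),TR)
f=optics.grab_frame("scene");np.savez("s11.npz",**f)
g=optics.grab_frame("top");np.savez("t11.npz",**g)
cv2.imwrite("pics/s11.png",cv2.resize(f["pixels"][180:350,30:230,::-1],None,fx=3.5,fy=3.5,interpolation=cv2.INTER_CUBIC))
cv2.imwrite("pics/t11.png",cv2.resize(g["pixels"][170:290,350:550,::-1],None,fx=4,fy=4,interpolation=cv2.INTER_CUBIC))
for n,f in(("s",f),("t",g)):
    W=cloud(f);Q=(W-C)@F*1000;hsv=cv2.cvtColor(f["pixels"],cv2.COLOR_RGB2HSV)
    for lo in range(-55,60,10):
        m=(Q[...,0]>lo)&(Q[...,0]<lo+10)&(abs(Q[...,1])<15)&(Q[...,2]>18)&(Q[...,2]<50)&(hsv[...,1]<90)
        if m.sum(): q=Q[m];print(n,lo+5,m.sum(),q.mean(0).round(1),"y",q[:,1].min().round(1),q[:,1].max().round(1),"ztop",np.percentile(q[:,2],95).round(1))
E
```

```text
t 15.9 target [ 0.5245 -0.4439  0.0725] cur [ 0.5236 -0.438   0.0789] gap 0.423 F [-0.3  1.1 -1.5]
rot [-0.0031  0.0008  0.0035] | 0.005 rows 0.03424698978880953
shift after rot(mm) [-1.4  5.8  6.4] before rot [-1.4  5.8  6.3]
q [-6.970e-01  4.610e-01  7.300e-02  1.186e+00  1.000e-03  4.870e-01] in nose mm [ 399.2   68.7 -150.8]
s -50 8 [-45.9   8.2  39.6] y 3.6 12.8 ztop 42.2
s -40 58 [-39.7   8.2  39.5] y -2.1 13.3 ztop 43.5
s -30 48 [-30.8   6.6  37.8] y -3.9 12.6 ztop 41.4
s -20 37 [-19.1   7.6  38. ] y 0.6 12.8 ztop 42.7
s -10 65 [-10.1   8.2  38.5] y -3.4 13.8 ztop 42.6
s 0 66 [-0.2  8.4 38.6] y -3.5 13.9 ztop 43.0
s 10 67 [ 9.9  8.3 38.9] y -1.9 13.4 ztop 43.1
s 20 72 [20.   8.5 38.7] y -2.3 14.1 ztop 43.1
s 30 74 [30.1  8.3 38.2] y -1.5 13.8 ztop 42.3
s 40 78 [39.9  8.7 37.9] y -2.3 13.9 ztop 42.5
s 50 6 [45.9  9.9 41.2] y 6.3 13.1 ztop 46.4
t -50 20 [-46.5   2.3  38.5] y -5.2 9.8 ztop 45.5
t -40 36 [-40.2   2.7  42.5] y -6.6 11.1 ztop 46.3
t -30 17 [-30.1   2.9  40.7] y -2.2 8.7 ztop 44.7
t -20 31 [-19.3   2.5  39.8] y -4.8 10.2 ztop 44.2
t -10 36 [-10.5   1.9  42.1] y -6.4 10.6 ztop 47.0
t 0 32 [-0.5  3.4 42.7] y -5.5 11.4 ztop 46.4
t 10 37 [ 9.6  2.6 42.8] y -6.3 11.2 ztop 47.0
t 20 34 [20.1  2.9 42.4] y -5.6 11.3 ztop 46.6
t 30 30 [30.1  3.4 42.5] y -4.6 11.1 ztop 45.8
t 40 33 [40.2  3.2 42. ] y -5.4 11.4 ztop 44.9
t 50 20 [47.4  3.8 41. ] y -6.6 12.7 ztop 46.6
```

View pics/s11.png

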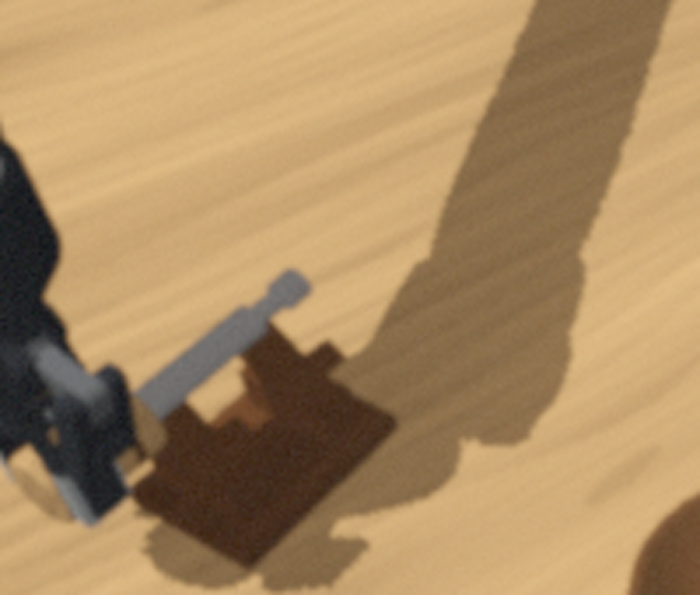

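View pics/t11.png

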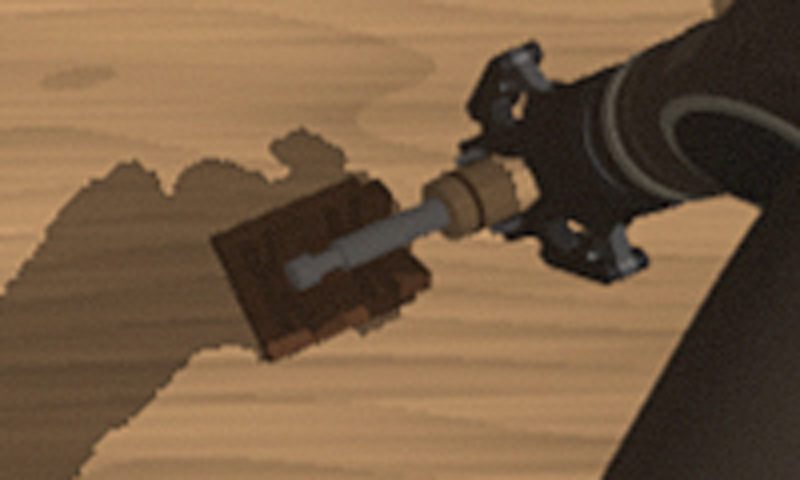

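jog_arm(increments=[[[-3.5, 5, 6, -0.003, 0, 0.003, 0], [0, 0, 8, 0, 0, 0, 0], [0, 0, 6, 0, 0, 0, 0], [0, 0, 6, 0, 0, 0, 0], [0, 0, 4, 0, 0, 0, 0], [0, 0, 0, 0, 0, 0, 0]]])

```text
t: 16.6
ee_pos: [0.5231, -0.4468, 0.0508]
tcp_rot: [3.138, -0.001, 0.382]
contact_force: [0.5, -0.1, -1.4]
finger_gap: 0.423
```

```bash
python3 - <<'E'
from h import *
go(rest_t(.0),TR)
f=optics.grab_frame("scene")
g=optics.grab_frame("top")
cv2.imwrite("pics/s12.png",cv2.resize(f["pixels"][180:350,30:230,::-1],None,fx=3.5,fy=3.5,interpolation=cv2.INTER_CUBIC))
cv2.imwrite("pics/t12.png",cv2.resize(g["pixels"][170:290,350:550,::-1],None,fx=4,fy=4,interpolation=cv2.INTER_CUBIC))
E
```

```text
t 16.6 target [ 0.5245 -0.4439  0.0425] cur [ 0.5231 -0.4468  0.0508] gap 0.423 F [ 0.5 -0.1 -1.4]
rot [ 0.0035 -0.0009 -0.0011] | 0.004 rows 0.02728176335572677
shift after rot(mm) [ 2.3 -2.1  8.3] before rot [ 2.3 -2.2  8.3]
q [-7.060e-01  4.780e-01  3.600e-02  1.126e+00 -1.000e-03  4.830e-01] in nose mm [ 400.4   69.8 -180.2]
```

View pics/s12.png

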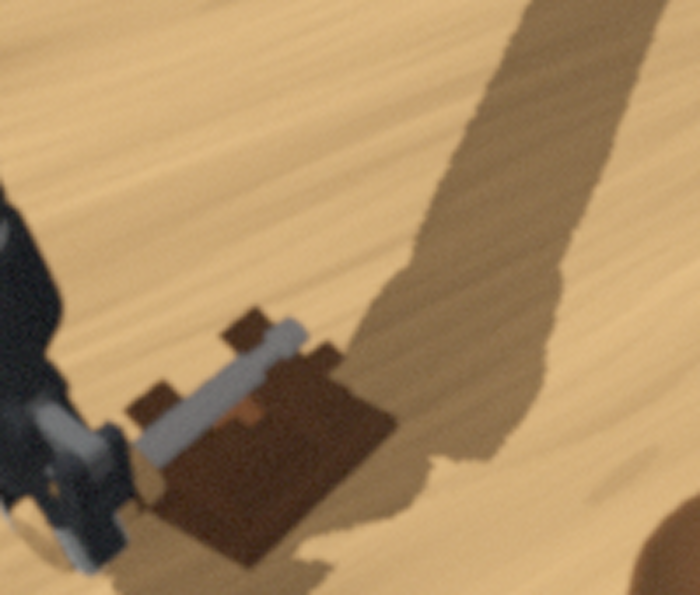

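View pics/t12.png

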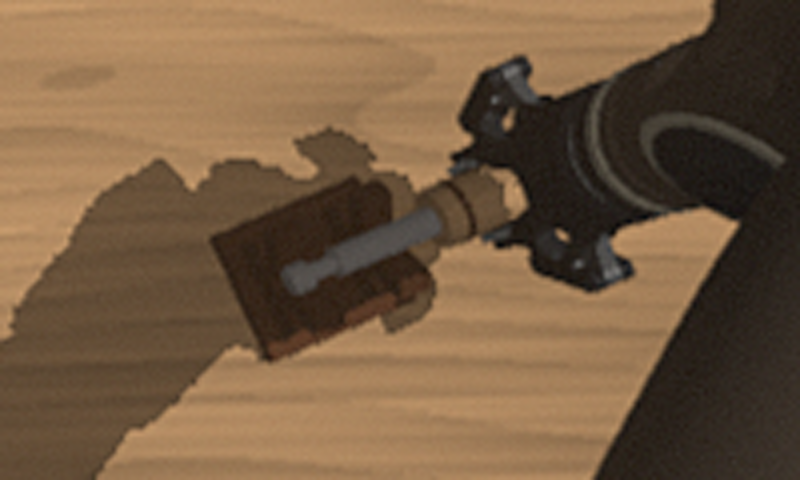

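jog_arm(increments=[[[0, 0, 2, 0, 0, 0, 0], [0, 0, 2, 0, 0, 0, 0], [0, 0, 2, 0, 0, 0, 0], [0, 0, 1.5, 0, 0, 0, 0], [0, 0, 0, 0, 0, 0, 0]]])

```text
t: 17.2
ee_pos: [0.5236, -0.4473, 0.0449]
tcp_rot: [3.136, -0.002, 0.382]
contact_force: [-1.1, 0.6, 3.7]
finger_gap: 0.422
```

jog_arm(increments=[[[0, 0, 1.5, 0, 0, 0, 0], [0, 0, 0, 0, 0, 0, 0]]])

```text
t: 17.4
ee_pos: [0.5237, -0.4474, 0.0439]
tcp_rot: [3.136, -0.002, 0.382]
contact_force: [-1.6, 0.5, 7.8]
finger_gap: 0.431
```

```bash
cat > meas.py <<'E'
from h import *
import sys
go(rest_t(.0),TR);k=sys.argv[1]
f=optics.grab_frame("scene")
g=optics.grab_frame("top")
cv2.imwrite(f"pics/s{k}.png",cv2.resize(f["pixels"][180:350,30:230,::-1],None,fx=3.5,fy=3.5,interpolation=cv2.INTER_CUBIC))
cv2.imwrite(f"pics/t{k}.png",cv2.resize(g["pixels"][170:290,350:550,::-1],None,fx=4,fy=4,interpolation=cv2.INTER_CUBIC))
for n,f in(("s",f),("t",g)):
    W=cloud(f);Q=(W-C)@F*1000;hsv=cv2.cvtColor(f["pixels"],cv2.COLOR_RGB2HSV)
    for lo in range(-55,60,10):
        m=(Q[...,0]>lo)&(Q[...,0]<lo+10)&(abs(Q[...,1])<16)&(Q[...,2]>-5)&(Q[...,2]<50)&(hsv[...,1]<90)
        if m.sum(): q=Q[m];print(n,lo+5,m.sum(),q.mean(0).round(1),"y",q[:,1].min().round(1),q[:,1].max().round(1),"ztop",np.percentile(q[:,2],95).round(1))
E
python3 meas.py 13
```

```text
t 17.4 target [ 0.5245 -0.4439  0.0425] cur [ 0.5237 -0.4474  0.0439] gap 0.431 F [-1.6  0.5  7.8]
rot [ 0.0059 -0.0021 -0.001 ] | 0.006 rows 0.04537206910855999
shift after rot(mm) [ 2.  -2.9  1.4] before rot [ 2.  -2.9  1.3]
q [-7.070e-01  4.810e-01  2.500e-02  1.109e+00 -1.000e-03  4.820e-01] in nose mm [ 399.1   70.5 -187. ]
s -40 16 [-36.3   4.8   8.8] y -3.1 9.8 ztop 12.0
s -30 69 [-29.6   2.4   6.6] y -15.2 10.0 ztop 11.9
s -20 52 [-20.8   0.9   4.1] y -14.3 9.4 ztop 8.5
s -10 43 [-9.6  4.3  5.5] y -5.5 9.3 ztop 10.5
s 0 65 [0.2 5.3 7. ] y -4.6 11.3 ztop 10.9
s 10 64 [10.1  5.   6.3] y -4.7 10.9 ztop 10.6
s 20 73 [20.1  4.4  5.5] y -15.5 10.8 ztop 10.0
s 30 85 [30.1  3.2  4.7] y -15.0 15.1 ztop 10.0
s 40 73 [40.   4.2  4.9] y -14.3 10.2 ztop 9.1
s 50 72 [49.8  5.   4.7] y -6.1 10.8 ztop 9.2
s 60 5 [57.4 12.3 11.4] y 9.1 15.4 ztop 15.0
t -40 27 [-37.8  -0.3   6.6] y -8.4 7.6 ztop 13.0
t -30 32 [-30.2  -0.2   8.5] y -9.5 9.1 ztop 13.0
t -20 19 [-19.7  -0.5   6.8] y -5.5 6.3 ztop 9.6
t -10 31 [-9.1 -0.7  7.3] y -9.3 7.4 ztop 14.2
t 0 32 [ 0.4 -1.6  8.1] y -10.1 7.6 ztop 11.8
t 10 31 [10.  -0.3  7.9] y -9.3 7.9 ztop 10.3
t 20 34 [20.1 -0.3  6.3] y -10.3 8.6 ztop 11.0
t 30 33 [29.7 -0.4  7.1] y -9.5 9.2 ztop 11.9
t 40 33 [39.8 -0.2  6.8] y -8.8 8.3 ztop 10.6
t 50 31 [50.2 -1.4  7.4] y -9.3 7.1 ztop 10.9
t 60 9 [56.4  1.3  6.8] y -6.6 7.4 ztop 9.3
```

View pics/s13.png

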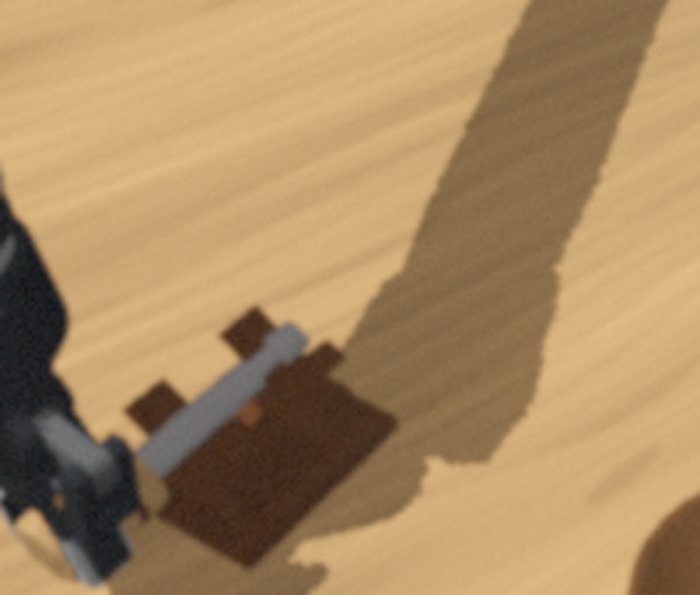

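jog_arm(increments=[[[0, 0, 0, 0, 0, 0, 0.55], [0, 0, 0, 0, 0, 0, 0.7], [0, 0, 0, 0, 0, 0, 1], [0, 0, 0, 0, 0, 0, 1], [0, 0, 0, 0, 0, 0, 1], [0, 0, -10, 0, 0, 0, 1], [0, 0, -30, 0, 0, 0, 1], [0, 0, -40, 0, 0, 0, 1], [0, 0, -40, 0, 0, 0, 1], [0, 0, -10, 0, 0, 0, 1], [0, 0, 0, 0, 0, 0, 1]]])

```text
t: 18.6
ee_pos: [0.5241, -0.4475, 0.1762]
tcp_rot: [3.132, -0.004, 0.382]
contact_force: [0.7, -0.8, -0.5]
finger_gap: 1.0
```

```bash
python3 meas.py 14
```

```text
t 18.6 target [ 0.5245 -0.4439  0.0425] cur [ 0.5241 -0.4475  0.1762] gap 1.0 F [ 0.7 -0.8 -0.5]
rot [ 0.0096 -0.0041 -0.0011] | 0.011 rows 0.0750787180348931
shift after rot(mm) [  1.7  -3.2 133.7] before rot [  1.1  -4.5 133.7]
q [-7.060e-01  4.400e-01  2.560e-01  1.376e+00 -1.000e-03  4.830e-01] in nose mm [433.1  70.9 -59.1]
s -40 17 [-36.8   2.9   4.7] y -12.9 9.7 ztop 8.5
s -30 71 [-29.6   3.1   4.5] y -13.3 10.2 ztop 9.4
s -20 47 [-20.    1.1   2.2] y -12.2 7.6 ztop 6.3
s -10 41 [-9.   4.2  4. ] y -4.9 10.8 ztop 9.0
s 0 60 [0.1 4.9 5.2] y -6.1 11.0 ztop 9.4
s 10 63 [10.   4.9  5.4] y -6.5 10.9 ztop 9.5
s 20 73 [20.1  3.9  4.7] y -14.7 14.7 ztop 9.0
s 30 79 [29.9  3.4  4.5] y -15.2 10.4 ztop 9.5
s 40 78 [39.8  3.8  4.9] y -13.3 10.4 ztop 9.3
s 50 65 [49.3  4.9  5.1] y -5.4 10.5 ztop 9.2
s 60 5 [56.7  9.6 13.9] y 6.3 13.3 ztop 17.3
t -40 25 [-38.3  -0.6   3.8] y -9.9 7.6 ztop 10.4
t -30 32 [-30.8  -0.7   6.4] y -9.6 9.0 ztop 10.4
t -20 20 [-19.8  -1.    3.9] y -6.6 8.1 ztop 6.8
t -10 33 [-9.4 -0.7  5.3] y -9.2 6.8 ztop 9.9
t 0 33 [ 0.  -1.3  6.7] y -9.9 7.5 ztop 10.7
t 10 33 [10.3 -1.   7.4] y -9.4 7.3 ztop 11.2
t 20 31 [20.1 -0.4  7. ] y -10.1 8.7 ztop 10.3
t 30 37 [30.4 -1.1  6.4] y -10.7 9.0 ztop 10.7
t 40 27 [40.  -0.7  6.3] y -10.1 8.2 ztop 10.3
t 50 36 [50.1 -1.   7. ] y -9.5 8.4 ztop 11.5
t 60 7 [55.6 -0.4  6.5] y -10.4 7.5 ztop 10.4
```

View pics/s14.png

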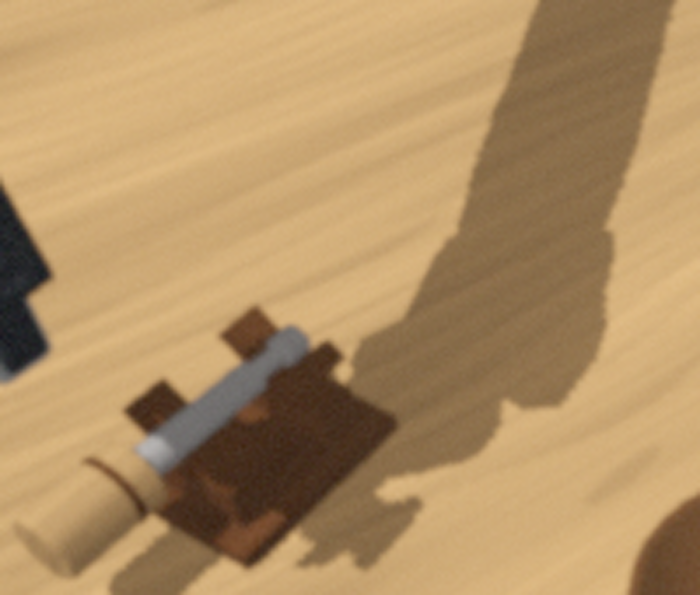

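View pics/t14.png

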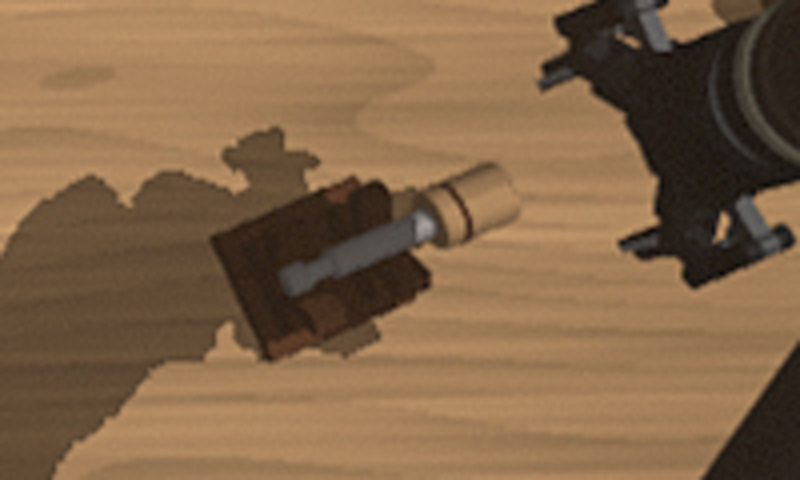

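```bash
python3 -c "
from h import *
print(ctrl.sign_off(),sensors.observe()['t'])"
```

```text
the job is handed in; nothing more can be done
the job is handed in; nothing more can be done
```

The chuck is out of the nose and lying in both notches of the rest. I handed the job in at about 18.7 s; no verdict is reported.

- **Collar:** I gripped it and pulled it back about 25 mm. It stayed back after I let go, and the picture confirms this.
- **Knockout rod:** I pushed the knob in until the head stood about 43 mm out of the mouth. The push force was at most about 10 N.
- **Drawing out:** I gripped the head and pulled straight along the spindle axis until the tail end was about 24 mm clear of the mouth. The shank did not droop.
- **Laying down:** I turned and levelled the chuck, lowered it into the notches, opened the gripper and lifted clear.

Last checks, from the camera depth readings after letting go:

| Check | Reading | Limit |
|---|---|---|
| Shank axis height | about 60 mm above the bench | 53 to 67 mm |
| Position along the rest | about 4 mm off centre | 25 mm |
| Position across the rest | about 1 to 2 mm off centre | 6 mm |
| Angle to the rest | parallel, by eye and along the shank readings | 0.12 rad |

The gripper was open and well clear.

- **Camera disagreement:** the two cameras differed by about 3 mm in world x. The contact at the collar suggested the top camera was nearer the truth. The across-rest figure compares the shank with the rest as each camera saw it, so most of that error cancels.
- **Not measured:** I did not measure the bowl, blank and chisel again at the end. The arm made no contact near them.

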